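# Back off the clamp collar of the board jig

### The job

Loosen the big knurled collar that clamps the filter board in its jig: stroke the outside of its rim counter-clockwise (seen from above) with the closed fingertips, without taking hold of it, until the dark index groove on its top has come round to the pointer post for the second time, and leave the groove there, lined up with the post. The first arrival at the post only counts as one: go on past it. Leave the small thumbscrew on the jig and the loose adaptor and tape roll beside it as they are, and finish with the hand clear.

Things in the scene. Friction and masses are not known exactly. Their poses are not given: they have to be found in the camera images.
- jig: Grey board jig fixed to the bench: plate 130 mm (x) by 205 mm (y = -60 to +145), top z = 12. Origin on the bench top (z = 0) under the collar's axis, z up. Steel strap 26 mm wide from the collar to y = +85 (top z = 29); green filter board at y = 75 to 115 (top z = 23). Apart from collar, pointer post and small thumbscrew nothing on it is above z = 30.
- collar_top (a point): Centre of the big collar's flat top, on its vertical axis, z = 52 mm. Plain aluminium disc, 81 mm across the 30 vertical ribs (2.5 mm proud, 8 mm apart) of its knurled rim, which spans z = 32 to 52. A 28 mm hub and the stud stand up to 10 mm above the top. It does not rise in turning. This point's x axis lies along the index groove, a dark radial line 20 x 5 mm on the top.
- pointer_tip (a point): Inner top edge of the dark pointer post, 47 mm from the collar's axis along the jig's +x, z = 55 mm. The post is 12 mm (x) by 14 mm (y), top at z = 57; the 6.5 mm gap to the rim is too narrow for a finger, so strokes must stop short of the post.
- collar (a joint): Turn of the big collar, rad, counted over several turns; grows counter-clockwise from above (loosening). 0 = clamped, groove at the post; 6.28 = groove at the post the first time, 12.57 = the second. Starts between 0.3 and 2.0 (groove just past the post); stops at -0.3 and 22. Stiff: 0.05 N m, 1.3 N at the rim; stays where left. Pressing 5 to 10 N on the rim carries it along.
- thumbscrew (a joint): Turn of the small thumbscrew, rad, 0 at the start; to be left alone. Plain aluminium, 27 mm diameter, top at z = 38 mm, at x = -40, y = +128 mm in the jig's frame.
- adaptor: Loose white coaxial adaptor, 20 x 49 x 20 mm, lying on the bench on the robot's side of the jig; origin at the centre of its underside. Leave alone.
- tape: Loose roll of black tape, 57 mm diameter, 19 mm high, lying flat on the robot's side of the jig; origin at the centre of its underside. Leave alone.

How it is judged (in metres and radians):
On the way:
1. the groove has come round to the pointer post for the first time (value of joint collar above 6.28 rad).
At the end, for the whole second after the job is handed in: The big collar rests with its groove at the pointer post for the second time (joint collar at 12.57 within 0.30 rad), the small thumbscrew has turned less than 0.35 rad and the adaptor and the tape roll have moved less than 20 mm (value of joint collar between 12.266 and 12.866 rad and velocity of joint collar between -0.05 and 0.05 rad/s and value of joint thumbscrew between -0.35 and 0.35 rad and distance of each of adaptor, tape from where it was at the start of the episode below 0.02 m); the robot touches nothing.
It fails at once if the collar is straddled and taken hold of, or turned from above its top, instead of being stroked on the outside of its rim (grasp point within 25 mm of the axis while the fingers touch the jig) (horizontal distance between the grasp point and collar_top below 0.025 m and contact force between the fingers and jig above 0.3 N).
It fails at once if the small thumbscrew is turned (value of joint thumbscrew above 0.35 rad or value of joint thumbscrew below -0.35 rad).
It fails at once if a loose thing is shoved or lifted (distance of any of adaptor, tape from where it was at the start of the episode above 0.02 m).
It also fails if it takes over 72 s, if anything falls off the work surface, if the arm or the gripper's body presses on something with over 40 N, if the wrist force passes 120 N, or if a joint passes its speed limit or range.

### The arm

A 6-joint arm with a two-finger parallel gripper is mounted at the origin on the work surface; the furniture and walls round the work are solid. World frame = base frame: x ahead of the robot, y to its left, z up, the work surface at z = 0. Lengths are in m, angles in degrees, forces in N, time in s.
With the tool pointing down it reaches from about 0.3 to 0.75 m from the base axis. Payload 8.5 kg.
Tool frame: the origin (TCP) lies at the very end of the fingers, on their centre line; the grasp point (between the pads) lies 19 mm behind it; z points along the fingers, y is the line along which they close (so a half turn about z gives the same grasp; the last joint's range is limited). The gripper opens to 85 mm and grips with 20 to 120 N. Pads are 22 mm wide; open, the fingers measure 114 mm over their backs; the gripper's body (76 mm by 85 mm) begins 54 mm behind the grasp point. The pads swing forward as they close: fully open they stand 13 mm farther back than shut.
Start: joints at [-84.987, 21.807, 74.336, -0, 83.858, -12.336], TCP at [0.164, -0.525, 0.231] pointing down, gripper open.
Joint ranges: [-178.18, 178.18], [-50.72, 133.34], [12.68, 142.11], [-81.47, 261.47], [9.98, 163.14], [-165.26, 165.26]. Speed limits (degrees/s): [136.94, 136.94, 180, 180, 180, 180].

### API

Orientations are given as a 3x3 rotation matrix whose columns are the frame's x, y, z axes.
In Python, from rig import env, imaging gives the robot as it stands. The module is installed in compiled form; this text tells all that it offers.
- The arm moves only by the tool arm_command, never from a script. Its arguments are lists of equal length, an entry for each row: "turn": the turn, a rotation vector about the tool's x, y, z in units of 5 degrees (1.0 is 5 degrees), a list of three; "xyz": the shift along the tool's x, y, z in units of 50 mm (1.0 is 50 mm), a list of three; "claw": the finger opening in mm, from 0 to 85.4. A call has 1 to 12 rows; each row shifts and turns the commanded pose from where the row before left it, along the tool's axes as they then stand; what a row does not reach is not made up. A row lasts 1/10 s, in which the tool goes at most 50 mm and 8.59 degrees, less where a joint would pass 70% of its speed; a pose out of reach is approached as far as the arm can. A call is refused whole if a number of a shift passes 1 or a number of a turn 1, either way. A call with a gripper value outside its range is refused whole. The fingers move at their own pace and stop on an object; "squeeze" is the grip in N (left out, the last holds). Time passes only in rows, so rows that do not move let the fingers close. It gives the time, the measured TCP pose, the force, the opening and the grip force at its end, in the units of the state.
- env.observe(): the state, without advancing time (a new reading comes with each control period).
- imaging.get_image(name): name is "side" or "top" or "wrist"; returns (picture, depth): 480x640x3 uint8, blue, green, red; 480x640 float32, m along the optical axis (not along the pixel's ray), 0 where there is no reading.
- imaging.camera_info(name): a dict with "camera_matrix" (3x3 intrinsics, pixels), "rvec" (rotation vector, rad) and "tvec" (3), from world to camera coordinates, as OpenCV has them. Camera axes: x right, y down, z forward; pixel columns grow to the right and rows downward; lengths in m; the calibration is good to about 2 mm. A picture is of the moment at which its call begins: read the wrist's pose just before it. camera_info takes no time and is no camera call; for the wrist camera it gives the pose at the moment of the call.
- env.close_job(): hands the job in; it is judged then, once.
The state is a dict: "time_s": time; "q": joint angles; "qvel": joint speeds; "joint_efforts": joint torques, N m; "position": TCP position; "tool_rot": TCP orientation; "ft_force": force on the tool from outside, world axes, zero at the start; "wrist_torque": the same for the moment, N m; "grip_width": finger opening in m; "gripper_force": force on a finger pad.
Only numpy, scipy, OpenCV 4.12 (cv2) and the standard library are available. Lean on these libraries where they do the work, as an engineer would, in place of code of your own. Each camera call takes 0.05 s, during which the arm holds its last target. There are 200 camera calls.

## Working session

There is one attempt and no reset: what is moved stays moved. The work goes in short steps, Python scripts to look and compute and a tool call to move; the robot and the scene stay as the last step left them, time stands still between calls to the robot, and variables do not carry over. Pictures are saved under pics/ and viewed, at most 10 in all, crops included, and the job is handed in when it is done.

Besides the shell and the picture viewer there is one more tool, called after "Call:" by a JSON object that holds its "name" and its "arguments". arm_command: Moves the arm, as the interface text tells. Its arguments: {"type":"object","properties":{"turn":{"type":"array"},"xyz":{"type":"array"},"claw":{"type":"array"},"squeeze":{"type":"number"}},"required":["turn","xyz","claw"]}

```bash
mkdir -p pics
python3 - <<'E'
from rig import env, imaging
import cv2,numpy as np
for n in ("top","side"):
    p,d=imaging.get_image(n); cv2.imwrite(f"pics/{n}0.png",p); np.save(f"{n}0.npy",d)
    i=imaging.camera_info(n); R=cv2.Rodrigues(np.array(i["rvec"]))[0]
    print(n,np.round(i["camera_matrix"],1).tolist(),np.round(-R.T@np.array(i["tvec"]).ravel(),3),R.round(2).tolist())
s=env.observe(); print(s)
E
```

```text
top [[529.7, 0.0, 316.5], [0.0, 529.7, 245.0], [0.0, 0.0, 1.0]] [0.457 0.15  0.901] [[0.01, -1.0, 0.05], [-1.0, -0.01, -0.07], [0.07, -0.05, -1.0]]
side [[571.0, 0.0, 322.9], [0.0, 571.0, 236.1], [0.0, 0.0, 1.0]] [ 0.426 -0.654  0.362] [[1.0, -0.09, -0.0], [-0.03, -0.35, -0.94], [0.08, 0.93, -0.35]]
{'time_s': 0.1, 'q': array([-8.49867662e+01,  2.18359390e+01,  7.43790917e+01,  1.81356392e-04,
        8.38564487e+01, -1.23354456e+01]), 'qvel': array([ 0.03042291, -0.09255086, -0.10806623, -0.15863129, -0.11445311,
       -0.08450008]), 'joint_efforts': array([ 3.28102025e-03, -4.49218869e+01, -2.31652755e+01, -1.87111937e-04,
        3.74464755e-03, -5.75731249e-07]), 'position': array([ 0.16398106, -0.52471826,  0.23079244]), 'tool_rot': array([[ 9.54507916e-01,  2.98185558e-01, -1.05883220e-04],
       [ 2.98185455e-01, -9.54507145e-01,  1.24305335e-03],
       [ 2.69594266e-04, -1.21807709e-03, -9.99999222e-01]]), 'ft_force': array([ 0.50362495, -0.22310998,  0.23098342]), 'wrist_torque': array([ 1.33883305e-03, -2.06000689e-02, -2.77195452e-05]), 'gripper_force': 0.0, 'grip_width': 0.08549935186664981}
```

View pics/top0.png

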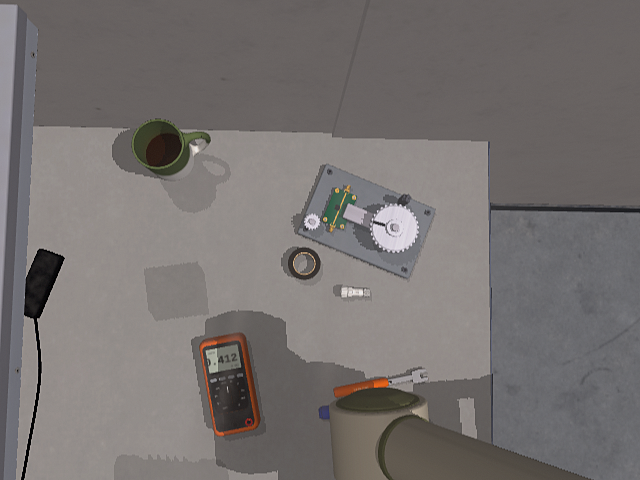

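View pics/side0.png

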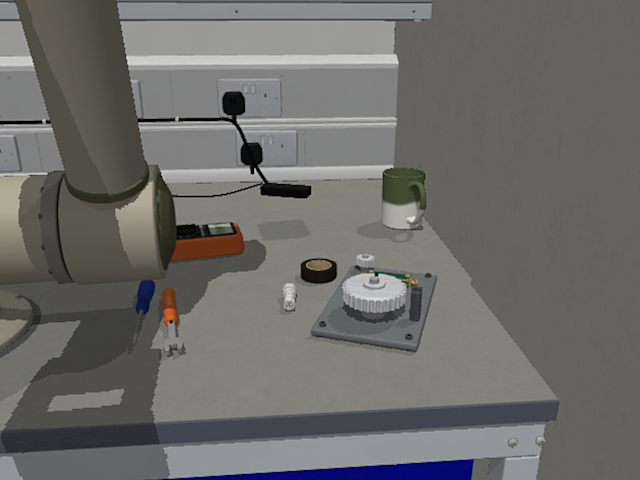

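The top view shows the collar at about (395,229), the pointer post at (404,199), the groove running left from the hub near (380,225), the thumbscrew at (312,222), the tape at (304,263) and the adaptor at (355,292). The side view confirms the layout: the post is at (416,303), right of the collar, and there is a wall behind.

```bash
cat > h.py <<'E'
from rig import env, imaging
import cv2,numpy as np
def ray(n,uv,z,i=None):
    i=i or imaging.camera_info(n); K=np.array(i["camera_matrix"]);R=cv2.Rodrigues(np.array(i["rvec"]))[0]
    c=-R.T@np.array(i["tvec"]).ravel(); uv=np.atleast_2d(uv).astype(float)
    d=np.c_[uv,np.ones(len(uv))]@np.linalg.inv(K).T@R
    return c+d*((z-c[2])/d[:,2])[:,None]
E
python3 - <<'E'
from h import *
p=cv2.imread("pics/top0.png"); g=cv2.cvtColor(p,cv2.COLOR_BGR2GRAY)
m=np.zeros_like(g); m[195:262,362:428]=(g[195:262,362:428]>175)
m=cv2.morphologyEx(m,cv2.MORPH_OPEN,np.ones((3,3)))
n,l,st,ce=cv2.connectedComponentsWithStats(m); print(st,ce.round(1))
cs,_=cv2.findContours(m,cv2.RETR_EXTERNAL,cv2.CHAIN_APPROX_NONE); c=max(cs,key=cv2.contourArea)
print(cv2.minEnclosingCircle(c))
w=ray("top",c[:,0],.052)[:,:2].astype(np.float32); print(cv2.minEnclosingCircle(w))
for nm,uv,z in [("post",(404,199),.057),("thumb",(312,222),.038),("tape",(304,263),.019),("adap",(355,292),.02),("hub",(395,228),.062),("groove",(379,224),.052),("benchback",(400,137),0),("jigA",(327,165),.012),("jigB",(435,209),.012),("jigC",(410,277),.012),("jigD",(297,233),.012)]: print(nm,ray("top",uv,z)[0].round(4))
cv2.imwrite("pics/crop.png",cv2.resize(p[150:310,280:450],None,fx=3.5,fy=3.5,interpolation=cv2.INTER_CUBIC))
E
```

```text
[[     0      0    640    480 305761]
 [   373    206     45     46   1439]] [[319.1 239.6]
 [395.7 228. ]]
((395.1121520996094, 228.1768035888672), 23.034517288208008)
((0.5445137023925781, -0.016983352601528168), 0.03773988038301468)
post [ 0.5917 -0.0301  0.057 ]
thumb [0.5539 0.118  0.038 ]
tape [0.4871 0.1298 0.019 ]
adap [0.4399 0.0443 0.02  ]
hub [ 0.5437 -0.0145  0.062 ]
groove [0.5508 0.0097 0.052 ]
benchback [ 0.7098 -0.0353  0.    ]
jigA [0.6548 0.0926 0.012 ]
jigB [ 0.5827 -0.0932  0.012 ]
jigC [ 0.466 -0.05   0.012]
jigD [0.5377 0.1421 0.012 ]
```

View pics/crop.png

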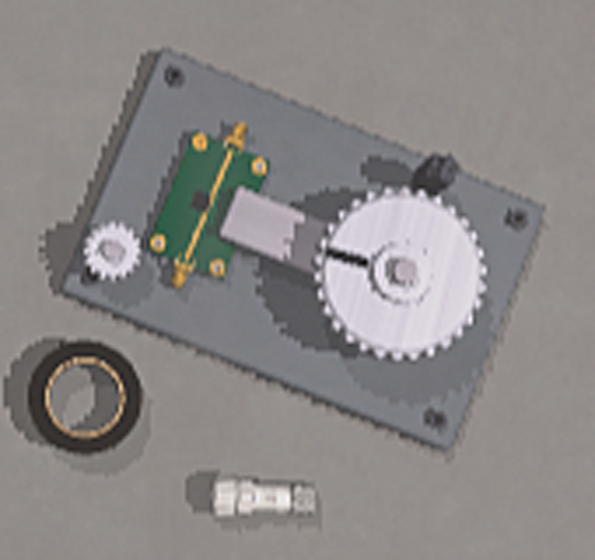

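The crop shows the jig yawed about -22° in world, with the groove about 100° counter-clockwise of the post. The collar axis is near (0.544,-0.016). Next I close the fingers and move over to the start of the stroke.

Call:
{"name": "arm_command", "arguments": {"turn": [[0,0,0],[0,0,0],[0,0,0],[0,0,0],[0,0,0],[0,0,0],[0,0,0],[0,0,0],[0,0,0],[0,0,0],[0,0,0],[0,0,0]], "xyz": [[0.3,-0.2,0],[0.65,-0.43,0],[0.65,-0.43,0],[0.65,-0.43,0],[0.65,-0.43,0],[0.65,-0.43,0],[0.65,-0.43,0],[0.65,-0.43,0],[0.65,-0.43,0],[0.65,-0.43,0],[0.65,-0.43,0],[0.65,-0.43,0]], "claw": [0,0,0,0,0,0,0,0,0,0,0,0], "squeeze": 60}}

```text
time_s: 1.3
position: [0.4466, -0.1761, 0.2313]
tool_rot: [[0.954, 0.299, -0.0], [0.299, -0.954, 0.0], [-0.0, -0.0, -1.0]]
ft_force: [-0.3, -0.5, 0.1]
grip_width: -0.0002
gripper_force: 0.0
```

Call:
{"name": "arm_command", "arguments": {"turn": [[0,0,0],[0,0,0],[0,0,0],[0,0,0],[0,0,0],[0,0,0],[0,0,1],[0,0,1],[0,0,1],[0,0,1],[0,0,1],[0,0,1]], "xyz": [[0.65,-0.43,0],[0.65,-0.43,0],[0.65,-0.43,0],[0.65,-0.43,0],[0.65,-0.43,0],[0.65,-0.43,0],[0,0,0.1],[0,0,0.2],[0,0,0.2],[0,0,0.2],[0,0,0.2],[0,0,0.2]], "claw": [0,0,0,0,0,0,0,0,0,0,0,0]}}

```text
time_s: 2.5
position: [0.593, 0.0037, 0.1758]
tool_rot: [[0.975, -0.222, -0.001], [-0.222, -0.975, 0.0], [-0.001, -0.0, -1.0]]
ft_force: [-0.5, -0.2, 0.0]
grip_width: 0.0003
gripper_force: 0.0
```

Call:
{"name": "arm_command", "arguments": {"turn": [[0,0,1],[0,0,1],[0,0,1],[0,0,1],[0,0,1],[0,0,1],[0,0,1],[0,0,1],[0,0,1],[0,0,0.8],[0,0,0],[0,0,0]], "xyz": [[0,0,0],[0,0,0],[0,0,0],[0,0,0],[0,0,0],[0,0,0],[0,0,0],[0,0,0],[0,0,0],[0,0,0],[0,0,0],[0,0,0]], "claw": [0,0,0,0,0,0,0,0,0,0,0,0]}}

```text
time_s: 3.7
position: [0.5933, 0.0033, 0.1763]
tool_rot: [[0.477, -0.879, -0.0], [-0.879, -0.477, 0.0], [-0.0, 0.0, -1.0]]
ft_force: [-0.1, 0.4, 0.0]
grip_width: 0.0004
gripper_force: 0.0
```

```bash
cat >> h.py <<'E'
C=np.array([.544,-.016])
def pol():
    s=env.observe(); d=s["position"][:2]-C; R=s["tool_rot"]
    th=np.degrees(np.arctan2(d[1],d[0])); yaw=np.degrees(np.arctan2(R[1,0],R[0,0])); f=s["ft_force"]
    u=d/np.hypot(*d)
    print("t%.1f r %.1f th %.1f yaw %.1f (th-90=%.1f) z %.1f q6 %.0f Frad %.1f Ftan %.1f Fz %.1f"%(s["time_s"],1e3*np.hypot(*d),th,yaw,th-90,1e3*s["position"][2],s["q"][5],f[:2]@u,f[1]*u[0]-f[0]*u[1],f[2]))
E
python3 - <<'E'
from h import *
pol()
a,_=imaging.get_image("wrist");b,_=imaging.get_image("side"); t,d=imaging.get_image("top")
cv2.imwrite("pics/w1.png",np.hstack([cv2.resize(a,(400,300)),cv2.resize(b[150:390,200:520],(400,300))]))
cv2.imwrite("pics/wfull.png",a)
E
```

```text
t3.7 r 53.0 th 21.3 yaw -61.5 (th-90=-68.7) z 176.3 q6 140 Frad 0.0 Ftan 0.4 Fz 0.0
```

View pics/w1.png

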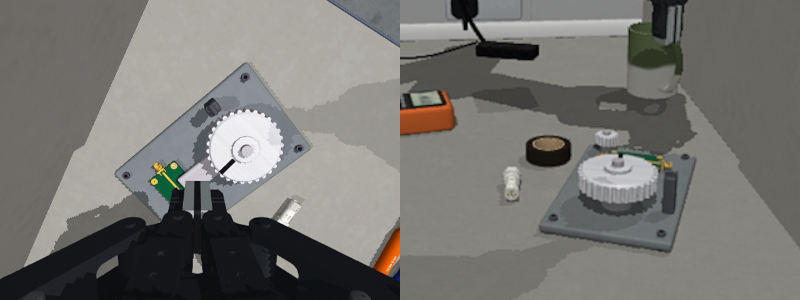

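The left half (wrist view) shows the collar at about (245,150) in the half-size picture, its groove, the post, and the closed fingers below. The right half (side view) shows nothing has moved. I'll refine the axis position from the wrist view.

```bash
cat >> h.py <<'E'
def collar(n,p,info,c0):
    """white disc's centre and groove angle from picture p; c0 = guess of axis"""
    i=info; px=cv2.projectPoints(np.array([[c0[0],c0[1],.052]]),np.array(i["rvec"]),np.array(i["tvec"]),np.array(i["camera_matrix"]),None)[0].ravel()
    g=cv2.cvtColor(p,cv2.COLOR_BGR2GRAY); v,u=np.mgrid[:480,:640]
    w=ray(n,np.c_[u.ravel(),v.ravel()],.052,i)[:,:2]-c0; r=np.hypot(*w.T).reshape(g.shape); a=np.degrees(np.arctan2(w[:,1],w[:,0])).reshape(g.shape)
    k=(r>.018)&(r<.034)&(g<90)
    return px,g,r,a,k
E
python3 - <<'E'
from h import *
i=imaging.camera_info("wrist"); p=cv2.imread("pics/wfull.png")
px,g,r,a,k=collar("wrist",p,i,C); print(px)
m=((g>165)&(r<.055)).astype(np.uint8); m=cv2.morphologyEx(m,cv2.MORPH_OPEN,np.ones((5,5)))
cs,_=cv2.findContours(m,cv2.RETR_EXTERNAL,cv2.CHAIN_APPROX_NONE); c=cv2.convexHull(max(cs,key=cv2.contourArea))
w=ray("wrist",c[:,0],.052,i)[:,:2]
x=np.linalg.lstsq(np.c_[2*w,np.ones(len(w))],(w**2).sum(1),rcond=None)[0]; print("fit",x[:2],np.sqrt(x[2]+x[0]**2+x[1]**2), cv2.minEnclosingCircle(w.astype(np.float32)))
px,g,r,a,k=collar("wrist",p,i,x[:2]); print("groove world",np.median(a[k]),k.sum(),np.percentile(a[k],[10,90]))
dark=((g<60)&(r>.044)&(r<.075)&(a>-50)&(a<5)); v,u=np.nonzero(dark); print("post",ray("wrist",(u.mean(),v.mean()),.05,i),dark.sum())
E
```

```text
[396.19361879 239.47305429]
fit [ 0.54745871 -0.01684071] 0.03934429502316305 ((0.5475965142250061, -0.01607833243906498), 0.040197111666202545)
groove world 76.80800393783915 159 [72.88705485 81.04895215]
post [[ 0.60021534 -0.03587902  0.05      ]] 222
```

Call:
{"name": "arm_command", "arguments": {"turn": [[0,0,0],[0,0,0],[0,0,0],[0,0,0],[0,0,0],[0,0,0],[0,0,0],[0,0,0],[0,0,0],[0,0,0]], "xyz": [[-0.05,-0.24,0],[-0.05,-0.24,0],[0,0,0.3],[0,0,0.5],[0,0,0.5],[0,0,0.5],[0,0,0.5],[0,0,0.3],[0,0,0.16],[0,0,0]], "claw": [0,0,0,0,0,0,0,0,0,0]}}

```text
time_s: 4.85
position: [0.6126, 0.019, 0.0374]
tool_rot: [[0.475, -0.88, -0.002], [-0.88, -0.475, 0.0], [-0.001, 0.001, -1.0]]
ft_force: [1.6, -0.3, 0.2]
grip_width: 0.0001
gripper_force: 0.0
```

```bash
sed -i 's/C=np.array.*/C=np.array([.546,-.0165])/' h.py; python3 -c "
from h import *
pol()"
```

```text
t4.8 r 75.4 th 28.0 yaw -61.6 (th-90=-62.0) z 37.4 q6 142 Frad 1.3 Ftan -1.0 Fz 0.2
```

Call:
{"name": "arm_command", "arguments": {"turn": [[0,0,0],[0,0,0],[0,0,0],[0,0,0]], "xyz": [[0,0.1,0],[0,0.1,0],[0,0.1,0],[0,0,0]], "claw": [0,0,0,0]}}

```text
time_s: 5.25
position: [0.5988, 0.011, 0.0389]
tool_rot: [[0.474, -0.88, 0.0], [-0.88, -0.474, -0.0], [0.0, -0.0, -1.0]]
ft_force: [0.4, -0.3, 0.1]
grip_width: 0.0001
gripper_force: 0.0
```

Call:
{"name": "arm_command", "arguments": {"turn": [[0,0,0],[0,0,0]], "xyz": [[0,0.04,0],[0,0.0,0]], "claw": [0,0]}}

```text
time_s: 5.45
position: [0.5974, 0.0103, 0.0385]
tool_rot: [[0.475, -0.88, 0.0], [-0.88, -0.475, -0.0], [0.0, -0.0, -1.0]]
ft_force: [0.1, -0.3, 0.7]
grip_width: -0.0001
gripper_force: 0.0
```

Call:
{"name": "arm_command", "arguments": {"turn": [[0,0,0],[0,0,0]], "xyz": [[0,0.06,0],[0,0.0,0]], "claw": [0,0]}}

```text
time_s: 5.65
position: [0.5948, 0.0089, 0.0384]
tool_rot: [[0.475, -0.88, 0.0], [-0.88, -0.475, 0.0], [0.0, -0.0, -1.0]]
ft_force: [-0.0, 0.3, 0.8]
grip_width: 0.0001
gripper_force: 0.3
```

Call:
{"name": "arm_command", "arguments": {"turn": [[0,0,0],[0,0,0]], "xyz": [[0,0.04,0],[0,0.0,0]], "claw": [0,0]}}

```text
time_s: 5.85
position: [0.5942, 0.0084, 0.0388]
tool_rot: [[0.475, -0.88, 0.003], [-0.88, -0.475, 0.001], [0.001, -0.003, -1.0]]
ft_force: [5.2, 3.2, -0.2]
grip_width: 0.0002
gripper_force: 2.7
```

Call:
{"name": "arm_command", "arguments": {"turn": [[0,0,-1],[0,0,-1],[0,0,-1],[0,0,-1],[0,0,-1],[0,0,-1]], "xyz": [[-0.092,0.014,0],[-0.092,0.004,0],[-0.092,0.004,0],[-0.092,0.004,0],[-0.092,0.004,0],[-0.092,0.004,0]], "claw": [0,0,0,0,0,0]}}

```text
time_s: 6.45
position: [0.5755, 0.029, 0.0388]
tool_rot: [[0.853, -0.522, 0.005], [-0.522, -0.853, 0.002], [0.003, -0.004, -1.0]]
ft_force: [7.9, 8.8, -1.5]
grip_width: 0.0003
gripper_force: 5.0
```

Run:
```python
from h import *
pol()
for n in ("wrist","top","side"):
    i=imaging.camera_info(n); p,_=imaging.get_image(n); cv2.imwrite(f"pics/{n}2.png",p)
    px,g,r,a,k=collar(n,p,i,C if n!="top" else np.array([.5445,-.017])); h=np.histogram(a[k],36,(-180,180))[0]; print(n,[(int(-175+10*j),int(h[j])) for j in range(36) if h[j]>3])
```

```text
t6.5 r 54.3 th 57.0 yaw -31.5 (th-90=-33.0) z 38.8 q6 112 Frad 11.6 Ftan -1.9 Fz -1.5
wrist [(-175, 283), (-165, 7), (75, 319), (85, 548), (95, 534), (105, 514), (115, 529), (125, 515), (135, 401), (145, 457), (155, 510), (165, 511), (175, 475)]
top [(-65, 5)]
side [(105, 8)]
```

The groove has gone from 77° to about 105° for a 29° stroke, so the collar follows the finger. I'll carry on.

Call:
{"name": "arm_command", "arguments": {"turn": [[0,0,-1],[0,0,-1],[0,0,-1],[0,0,-1],[0,0,-1],[0,0,-1],[0,0,-1],[0,0,-1],[0,0,-1],[0,0,-1]], "xyz": [[-0.092,0.0,0],[-0.092,0.003,0],[-0.092,0.003,0],[-0.092,0.003,0],[-0.092,0.003,0],[-0.092,0.003,0],[-0.092,0.003,0],[-0.092,0.003,0],[-0.092,0.003,0],[-0.092,0.003,0]], "claw": [0,0,0,0,0,0,0,0,0,0]}}

```text
time_s: 7.6
position: [0.5291, 0.0348, 0.0384]
tool_rot: [[0.948, 0.318, -0.001], [0.318, -0.948, 0.002], [0.0, -0.002, -1.0]]
ft_force: [-1.2, 6.2, 1.2]
grip_width: 0.0003
gripper_force: 3.6
```

```bash
python3 -c "
from h import *
pol()"
```

```text
t7.6 r 54.0 th 108.2 yaw 18.6 (th-90=18.2) z 38.4 q6 62 Frad 6.3 Ftan -0.8 Fz 1.2
```

Call:
{"name": "arm_command", "arguments": {"turn": [[0,0,-1],[0,0,-1],[0,0,-1],[0,0,-1],[0,0,-1],[0,0,-1],[0,0,-1],[0,0,-1],[0,0,-1],[0,0,-1]], "xyz": [[-0.092,0.012,0],[-0.092,0.004,0],[-0.092,0.004,0],[-0.092,0.004,0],[-0.092,0.004,0],[-0.092,0.004,0],[-0.092,0.004,0],[-0.092,0.004,0],[-0.092,0.004,0],[-0.092,0.004,0]], "claw": [0,0,0,0,0,0,0,0,0,0]}}

```text
time_s: 8.6
position: [0.4965, 0.0028, 0.0382]
tool_rot: [[0.365, 0.931, -0.002], [0.931, -0.365, 0.001], [0.0, -0.002, -1.0]]
ft_force: [-1.4, 2.3, 0.2]
grip_width: 0.0001
gripper_force: 1.1
```

```bash
python3 -c "
from h import *
pol()"
```

```text
t8.6 r 53.1 th 158.7 yaw 68.6 (th-90=68.7) z 38.2 q6 8 Frad 2.1 Ftan -1.7 Fz 0.2
```

Call:
{"name": "arm_command", "arguments": {"turn": [[0,0,-1],[0,0,-1],[0,0,-1],[0,0,-1],[0,0,-1],[0,0,-1],[0,0,-1]], "xyz": [[-0.092,0.034,0],[-0.092,0.006,0],[-0.092,0.006,0],[-0.092,0.006,0],[-0.092,0.006,0],[-0.092,0.006,0],[-0.092,0.006,0]], "claw": [0,0,0,0,0,0,0]}}

```text
time_s: 9.3
position: [0.4957, -0.0296, 0.0381]
tool_rot: [[-0.235, 0.972, -0.003], [0.972, 0.235, 0.001], [0.001, -0.003, -1.0]]
ft_force: [-4.6, 0.1, 1.9]
grip_width: -0.0004
gripper_force: 1.8
```

```bash
cat >> h.py <<'E'
def groove(n="side"):
    c={"top":np.array([.5445,-.017])}.get(n,C)
    i=imaging.camera_info(n); p,_=imaging.get_image(n); cv2.imwrite(f"pics/{n}_l.png",p)
    px,g,r,a,k=collar(n,p,i,c); h=np.histogram(a[k],72,(-180,180))[0]; print(n,[(-177.5+5*j,int(h[j])) for j in range(72) if h[j]>2])
E
python3 -c "
from h import *
pol(); groove(); groove('top'); groove('wrist')"
```

```text
t9.3 r 51.9 th -165.4 yaw 103.6 (th-90=-255.4) z 38.1 q6 -31 Frad 4.4 Ftan -1.3 Fz 1.9
side [(-122.5, 4), (-117.5, 10), (-112.5, 4)]
top [(-177.5, 12), (-172.5, 13), (-167.5, 14), (-162.5, 15), (-157.5, 13), (-152.5, 13), (-147.5, 14), (-142.5, 12), (-137.5, 7), (-132.5, 8), (-127.5, 7), (-122.5, 6), (-117.5, 4), (-112.5, 4), (-107.5, 3), (-102.5, 5), (-97.5, 3), (-92.5, 3), (-87.5, 3), (-82.5, 4), (-77.5, 5), (-72.5, 5), (-67.5, 8), (-62.5, 7), (-57.5, 11), (-52.5, 13), (-47.5, 15), (-42.5, 13), (-37.5, 14), (-32.5, 13), (-27.5, 14), (-22.5, 14), (-17.5, 12), (-12.5, 7), (-7.5, 5), (-2.5, 3), (142.5, 6), (147.5, 10), (152.5, 12), (157.5, 14), (162.5, 14), (167.5, 14), (172.5, 13), (177.5, 15)]
wrist [(-147.5, 7), (-142.5, 135), (-137.5, 264), (-132.5, 277), (-127.5, 272), (-122.5, 272), (-117.5, 273), (-112.5, 266), (-107.5, 262), (-102.5, 264), (-97.5, 262), (-92.5, 261), (-87.5, 244), (-82.5, 258), (-77.5, 261), (-72.5, 258), (-67.5, 262), (-62.5, 256), (-57.5, 235), (-52.5, 205), (-47.5, 160), (-42.5, 89), (-37.5, 7)]
```

Call:
{"name": "arm_command", "arguments": {"turn": [[0,0,-1],[0,0,-1],[0,0,-1],[0,0,-1],[0,0,-1],[0,0,-1],[0,0,-1],[0,0,-1],[0,0,-1],[0,0,-1]], "xyz": [[-0.092,0.012,0],[-0.092,0.004,0],[-0.092,0.004,0],[-0.092,0.004,0],[-0.092,0.004,0],[-0.092,0.004,0],[-0.092,0.004,0],[-0.092,0.004,0],[-0.092,0.004,0],[-0.092,0.004,0]], "claw": [0,0,0,0,0,0,0,0,0,0]}}

```text
time_s: 10.45
position: [0.5258, -0.0647, 0.0385]
tool_rot: [[-0.894, 0.448, 0.001], [0.448, 0.894, -0.0], [-0.001, 0.0, -1.0]]
ft_force: [-0.3, 0.0, -0.5]
grip_width: 0.0002
gripper_force: 0.0
```

```bash
sed -i 's/C=np.array.*/C=np.array([.547,-.0165])/' h.py; python3 -c "
from h import *
pol()"
```

```text
t10.4 r 52.7 th -113.8 yaw 153.4 (th-90=-203.8) z 38.5 q6 -83 Frad 0.1 Ftan -0.3 Fz -0.5
```

Call:
{"name": "arm_command", "arguments": {"turn": [[0,0,0],[0,0,0]], "xyz": [[0,0.04,0],[0,0,0]], "claw": [0,0]}}

```text
time_s: 10.65
position: [0.5265, -0.0636, 0.0385]
tool_rot: [[-0.892, 0.452, 0.001], [0.452, 0.892, -0.002], [-0.002, -0.001, -1.0]]
ft_force: [-1.1, -6.4, -0.4]
grip_width: -0.0001
gripper_force: 2.8
```

```bash
python3 -c "
from h import *
pol(); groove()"
```

```text
t10.7 r 51.4 th -113.5 yaw 153.1 (th-90=-203.5) z 38.5 q6 -83 Frad 6.3 Ftan 1.6 Fz -0.4
side [(-177.5, 12), (-172.5, 4), (-167.5, 6), (-162.5, 6), (-157.5, 8), (-152.5, 10), (-147.5, 10), (-142.5, 11), (-137.5, 12), (-132.5, 9), (-127.5, 11), (-122.5, 10), (-117.5, 8), (-112.5, 3), (-107.5, 4), (-102.5, 10), (-82.5, 9), (-77.5, 8), (72.5, 8), (77.5, 11), (82.5, 7), (87.5, 9), (92.5, 9), (97.5, 10), (102.5, 9), (107.5, 9), (112.5, 9), (117.5, 8), (122.5, 11), (127.5, 10), (132.5, 7), (137.5, 10), (142.5, 10), (147.5, 11), (152.5, 10), (157.5, 10), (162.5, 9), (167.5, 12), (177.5, 13)]
```

Call:
{"name": "arm_command", "arguments": {"turn": [[0,0,-1],[0,0,-1],[0,0,-1],[0,0,-1],[0,0,-1],[0,0,-1],[0,0,-1],[0,0,-1]], "xyz": [[-0.092,0.012,0],[-0.092,0.006,0],[-0.092,0.006,0],[-0.092,0.006,0],[-0.092,0.006,0],[-0.092,0.006,0],[-0.092,0.006,0],[-0.092,0.006,0]], "claw": [0,0,0,0,0,0,0,0]}}

```text
time_s: 11.5
position: [0.5624, -0.0659, 0.0384]
tool_rot: [[-0.973, -0.23, 0.0], [-0.23, 0.973, -0.0], [-0.0, -0.0, -1.0]]
ft_force: [0.1, -0.9, -0.1]
grip_width: 0.0001
gripper_force: 0.5
```

```bash
sed -i 's/C=np.array.*/C=np.array([.547,-.0145])/' h.py; python3 -c "
from h import *
pol();groove('wrist')"
```

```text
t11.5 r 53.6 th -73.3 yaw -166.7 (th-90=-163.3) z 38.4 q6 -122 Frad 0.8 Ftan -0.2 Fz -0.1
wrist [(-57.5, 39), (-52.5, 261), (-47.5, 279), (-42.5, 275), (-37.5, 274), (-32.5, 268), (-27.5, 271), (-22.5, 264), (-17.5, 262), (-12.5, 262), (-7.5, 264), (-2.5, 258), (2.5, 261), (7.5, 260), (12.5, 255), (17.5, 256), (22.5, 236), (27.5, 220), (32.5, 194), (37.5, 155), (42.5, 103), (47.5, 22)]
```

Call:
{"name": "arm_command", "arguments": {"turn": [[0,0,0],[0,0,1],[0,0,1],[0,0,1],[0,0,1],[0,0,1],[0,0,1],[0,0,1],[0,0,1],[0,0,1],[0,0,1],[0,0,1]], "xyz": [[0,-0.15,0],[0.105,0.005,0],[0.105,0.005,0],[0.105,0.005,0],[0.105,0.005,0],[0.105,0.005,0],[0.105,0.005,0],[0.105,0.005,0],[0.105,0.005,0],[0.105,0.005,0],[0.105,0.005,0],[0.105,0.005,0]], "claw": [0,0,0,0,0,0,0,0,0,0,0,0]}}

```text
time_s: 12.75
position: [0.5098, -0.0597, 0.0384]
tool_rot: [[-0.741, 0.671, 0.0], [0.671, 0.741, 0.0], [-0.0, 0.0, -1.0]]
ft_force: [1.1, -0.3, 0.3]
grip_width: -0.0005
gripper_force: 0.0
```

```bash
python3 -c "
from h import *
pol();groove('side')"
```

```text
t12.8 r 58.5 th -129.4 yaw 137.9 (th-90=-219.4) z 38.4 q6 -68 Frad -0.5 Ftan 1.0 Fz 0.3
side [(-177.5, 9), (-172.5, 9), (-167.5, 9), (-162.5, 4), (-157.5, 5), (-147.5, 5), (-142.5, 6), (-47.5, 10), (-42.5, 7), (107.5, 4), (112.5, 6), (117.5, 8), (122.5, 7), (127.5, 10), (132.5, 9), (137.5, 10), (142.5, 9), (147.5, 10), (152.5, 9), (157.5, 10), (162.5, 8), (167.5, 9), (172.5, 9), (177.5, 8)]
```

Call:
{"name": "arm_command", "arguments": {"turn": [[0,0,1],[0,0,1],[0,0,1],[0,0,1],[0,0,1],[0,0,1],[0,0,1],[0,0,1],[0,0,1],[0,0,1],[0,0,1],[0,0,1]], "xyz": [[0.105,-0.025,0],[0.105,0.005,0],[0.105,0.005,0],[0.105,0.005,0],[0.105,0.005,0],[0.105,0.005,0],[0.105,0.005,0],[0.105,0.005,0],[0.105,0.005,0],[0.105,0.005,0],[0.105,0.005,0],[0.105,0.005,0]], "claw": [0,0,0,0,0,0,0,0,0,0,0,0]}}

```text
time_s: 14.0
position: [0.4904, -0.0035, 0.0384]
tool_rot: [[0.208, 0.978, 0.0], [0.978, -0.208, 0.0], [0.0, 0.0, -1.0]]
ft_force: [0.8, -0.1, -0.0]
grip_width: 0.0001
gripper_force: 0.0
```

```bash
python3 -c "
from h import *
pol();groove('side')"
```

```text
t14.0 r 57.6 th 169.0 yaw 78.0 (th-90=79.0) z 38.4 q6 -2 Frad -0.8 Ftan -0.0 Fz -0.0
side [(-47.5, 10), (-42.5, 7)]
```

Call:
{"name": "arm_command", "arguments": {"turn": [[0,0,1],[0,0,1],[0,0,1],[0,0,1],[0,0,1],[0,0,1],[0,0,1],[0,0,1],[0,0,1],[0,0,1],[0,0,1],[0,0,1]], "xyz": [[0.105,-0.045,0],[0.105,0.005,0],[0.105,0.005,0],[0.105,0.005,0],[0.105,0.005,0],[0.105,0.005,0],[0.105,0.005,0],[0.105,0.005,0],[0.105,0.005,0],[0.105,0.005,0],[0.105,0.005,0],[0.105,0.005,0]], "claw": [0,0,0,0,0,0,0,0,0,0,0,0]}}

```text
time_s: 15.25
position: [0.5284, 0.0417, 0.0384]
tool_rot: [[0.95, 0.312, 0.0], [0.312, -0.95, 0.0], [0.0, 0.0, -1.0]]
ft_force: [-0.5, 0.3, 0.5]
grip_width: 0.0001
gripper_force: 0.0
```

Call:
{"name": "arm_command", "arguments": {"turn": [[0,0,1],[0,0,1],[0,0,1],[0,0,1],[0,0,1],[0,0,1],[0,0,1],[0,0,1],[0,0,1],[0,0,1],[0,0,1],[0,0,1]], "xyz": [[0.105,0.0,0],[0.105,0.005,0],[0.105,0.005,0],[0.105,0.005,0],[0.105,0.005,0],[0.105,0.005,0],[0.105,0.005,0],[0.105,0.005,0],[0.105,0.005,0],[0.105,0.005,0],[0.105,0.005,0],[0.105,0.005,0]], "claw": [0,0,0,0,0,0,0,0,0,0,0,0]}}

```text
time_s: 16.45
position: [0.5872, 0.0293, 0.0383]
tool_rot: [[0.745, -0.667, 0.0], [-0.667, -0.745, 0.0], [0.0, -0.0, -1.0]]
ft_force: [0.5, 0.5, 0.1]
grip_width: 0.0
gripper_force: 0.0
```

```bash
python3 -c "
from h import *
pol();groove('side')"
```

```text
t16.4 r 59.5 th 47.4 yaw -41.8 (th-90=-42.6) z 38.3 q6 123 Frad 0.7 Ftan 0.0 Fz 0.1
side [(-47.5, 10), (-42.5, 9)]
```

Call:
{"name": "arm_command", "arguments": {"turn": [[0,0,1],[0,0,1],[0,0,1],[0,0,0],[0,0,0],[0,0,0]], "xyz": [[0.105,0.005,0],[0.105,0.005,0],[0.105,0.005,0],[0,0.1,0],[0,0.05,0],[0,0,0]], "claw": [0,0,0,0,0,0]}}

```text
time_s: 17.1
position: [0.5914, 0.0138, 0.0388]
tool_rot: [[0.552, -0.834, 0.002], [-0.834, -0.552, 0.0], [0.001, -0.002, -1.0]]
ft_force: [3.3, 1.6, 0.9]
grip_width: 0.0
gripper_force: 1.7
```

```bash
sed -i 's/C=np.array.*/C=np.array([.5465,-.015])/' h.py; python3 -c "
from h import *
pol()"
```

```text
t17.1 r 53.3 th 32.7 yaw -56.5 (th-90=-57.3) z 38.8 q6 136 Frad 3.6 Ftan -0.4 Fz 0.9
```

Good contact. Second stroke, pressing slightly harder.

Call:
{"name": "arm_command", "arguments": {"turn": [[0,0,-1],[0,0,-1],[0,0,-1],[0,0,-1],[0,0,-1],[0,0,-1],[0,0,-1],[0,0,-1],[0,0,-1],[0,0,-1],[0,0,-1],[0,0,-1]], "xyz": [[-0.09,0.024,0],[-0.09,0.004,0],[-0.09,0.004,0],[-0.09,0.004,0],[-0.09,0.004,0],[-0.09,0.004,0],[-0.09,0.004,0],[-0.09,0.004,0],[-0.09,0.004,0],[-0.09,0.004,0],[-0.09,0.004,0],[-0.09,0.004,0]], "claw": [0,0,0,0,0,0,0,0,0,0,0,0]}}

```text
time_s: 18.3
position: [0.5435, 0.0377, 0.0386]
tool_rot: [[0.998, 0.065, 0.0], [0.065, -0.998, 0.002], [0.001, -0.002, -1.0]]
ft_force: [1.1, 7.7, 1.0]
grip_width: 0.0003
gripper_force: 3.8
```

```bash
python3 -c "
from h import *
pol();groove()"
```

```text
t18.3 r 52.8 th 93.3 yaw 3.7 (th-90=3.3) z 38.6 q6 78 Frad 7.6 Ftan -1.5 Fz 1.0
side [(17.5, 11), (22.5, 6)]
```

Call:
{"name": "arm_command", "arguments": {"turn": [[0,0,-1],[0,0,-1],[0,0,-1],[0,0,-1],[0,0,-1],[0,0,-1],[0,0,-1],[0,0,-1],[0,0,-1],[0,0,-1],[0,0,-1],[0,0,-1]], "xyz": [[-0.09,0.008,0],[-0.09,0.004,0],[-0.09,0.004,0],[-0.09,0.004,0],[-0.09,0.004,0],[-0.09,0.004,0],[-0.09,0.004,0],[-0.09,0.004,0],[-0.09,0.004,0],[-0.09,0.004,0],[-0.09,0.004,0],[-0.09,0.004,0]], "claw": [0,0,0,0,0,0,0,0,0,0,0,0]}}

```text
time_s: 19.55
position: [0.4991, 0.0083, 0.0382]
tool_rot: [[0.443, 0.897, -0.003], [0.897, -0.443, 0.001], [-0.0, -0.003, -1.0]]
ft_force: [-2.2, 2.4, 0.6]
grip_width: -0.0001
gripper_force: 1.9
```

```bash
python3 -c "
from h import *
pol();groove()"
```

```text
t19.6 r 52.8 th 153.8 yaw 63.7 (th-90=63.8) z 38.2 q6 14 Frad 3.0 Ftan -1.2 Fz 0.6
side [(72.5, 3)]
```

Call:
{"name": "arm_command", "arguments": {"turn": [[0,0,-1],[0,0,-1],[0,0,-1],[0,0,-1],[0,0,-1],[0,0,-1],[0,0,-1],[0,0,-1]], "xyz": [[-0.09,0.026,0],[-0.09,0.005,0],[-0.09,0.005,0],[-0.09,0.005,0],[-0.09,0.005,0],[-0.09,0.005,0],[-0.09,0.005,0],[-0.09,0.005,0]], "claw": [0,0,0,0,0,0,0,0]}}

```text
time_s: 20.4
position: [0.4957, -0.0275, 0.038]
tool_rot: [[-0.235, 0.972, -0.005], [0.972, 0.235, 0.001], [0.002, -0.005, -1.0]]
ft_force: [-7.7, -0.6, 2.4]
grip_width: -0.0003
gripper_force: 3.9
```

```bash
python3 -c "
from h import *
pol();groove()"
```

```text
t20.4 r 52.3 th -166.1 yaw 103.6 (th-90=-256.1) z 38.0 q6 -30 Frad 7.6 Ftan -1.2 Fz 2.4
side [(107.5, 6), (112.5, 7)]
```

Call:
{"name": "arm_command", "arguments": {"turn": [[0,0,-1],[0,0,-1],[0,0,-1],[0,0,-1],[0,0,-1],[0,0,-1]], "xyz": [[-0.09,0.01,0],[-0.09,0.007,0],[-0.09,0.007,0],[-0.09,0.007,0],[-0.09,0.007,0],[-0.09,0.007,0]], "claw": [0,0,0,0,0,0]}}

```text
time_s: 21.05
position: [0.5096, -0.0515, 0.038]
tool_rot: [[-0.69, 0.724, -0.005], [0.724, 0.69, -0.001], [0.003, -0.004, -1.0]]
ft_force: [-9.2, -5.8, 1.4]
grip_width: 0.0
gripper_force: 5.1
```

```bash
python3 -c "
from h import *
pol()"
```

```text
t21.1 r 51.9 th -135.3 yaw 133.6 (th-90=-225.3) z 38.0 q6 -62 Frad 10.6 Ftan -2.3 Fz 1.4
```

Call:
{"name": "arm_command", "arguments": {"turn": [[0,0,-1],[0,0,-1],[0,0,-1],[0,0,-1],[0,0,-1],[0,0,-1]], "xyz": [[-0.09,0.006,0],[-0.09,0.006,0],[-0.09,0.006,0],[-0.09,0.006,0],[-0.09,0.006,0],[-0.09,0.006,0]], "claw": [0,0,0,0,0,0]}}

```text
time_s: 21.65
position: [0.5343, -0.066, 0.0386]
tool_rot: [[-0.959, 0.283, -0.001], [0.283, 0.959, -0.003], [0.0, -0.003, -1.0]]
ft_force: [-4.0, -8.0, 2.1]
grip_width: -0.0001
gripper_force: 4.4
```

```bash
python3 -c "
from h import *
pol()"
```

```text
t21.6 r 52.4 th -103.4 yaw 163.6 (th-90=-193.4) z 38.6 q6 -93 Frad 8.8 Ftan -2.1 Fz 2.1
```

Call:
{"name": "arm_command", "arguments": {"turn": [[0,0,-1],[0,0,-1],[0,0,-1],[0,0,-1],[0,0,-1],[0,0,-1],[0,0,-1]], "xyz": [[-0.09,0.01,0],[-0.09,0.006,0],[-0.09,0.006,0],[-0.09,0.006,0],[-0.09,0.006,0],[-0.09,0.006,0],[-0.09,0.006,0]], "claw": [0,0,0,0,0,0,0]}}

```text
time_s: 22.35
position: [0.5663, -0.0641, 0.0387]
tool_rot: [[-0.948, -0.318, 0.001], [-0.318, 0.948, -0.002], [-0.0, -0.002, -1.0]]
ft_force: [-0.5, -5.1, 0.5]
grip_width: -0.0004
gripper_force: 2.1
```

```bash
python3 -c "
from h import *
pol();groove()"
```

```text
t22.4 r 52.9 th -68.0 yaw -161.4 (th-90=-158.0) z 38.7 q6 -127 Frad 4.5 Ftan -2.4 Fz 0.5
side [(-157.5, 8), (-152.5, 9), (-62.5, 3), (-57.5, 3), (-47.5, 3), (-42.5, 6), (-37.5, 5), (-32.5, 7), (-27.5, 7), (-22.5, 6), (-17.5, 9), (-12.5, 8), (-7.5, 11), (-2.5, 12), (2.5, 8), (7.5, 8), (12.5, 7), (17.5, 8), (22.5, 9), (27.5, 8), (32.5, 9), (37.5, 9), (42.5, 7), (47.5, 6), (52.5, 5)]
```

Call:
{"name": "arm_command", "arguments": {"turn": [[0,0,0],[0,0,1],[0,0,1],[0,0,1],[0,0,1],[0,0,1],[0,0,1],[0,0,1],[0,0,1],[0,0,1],[0,0,1],[0,0,1]], "xyz": [[0,-0.18,0],[0.105,0.003,0],[0.105,0.003,0],[0.105,0.003,0],[0.105,0.003,0],[0.105,0.003,0],[0.105,0.003,0],[0.105,0.003,0],[0.105,0.003,0],[0.105,0.003,0],[0.105,0.003,0],[0.105,0.003,0]], "claw": [0,0,0,0,0,0,0,0,0,0,0,0]}}

```text
time_s: 23.6
position: [0.5133, -0.0638, 0.0383]
tool_rot: [[-0.798, 0.602, -0.0], [0.602, 0.798, 0.0], [0.001, 0.0, -1.0]]
ft_force: [1.0, -0.4, -0.4]
grip_width: 0.0
gripper_force: 0.0
```

Call:
{"name": "arm_command", "arguments": {"turn": [[0,0,1],[0,0,1],[0,0,1],[0,0,1],[0,0,1],[0,0,1],[0,0,1],[0,0,1],[0,0,1],[0,0,1],[0,0,1],[0,0,1]], "xyz": [[0.105,-0.025,0],[0.105,0.004,0],[0.105,0.004,0],[0.105,0.004,0],[0.105,0.004,0],[0.105,0.004,0],[0.105,0.004,0],[0.105,0.004,0],[0.105,0.004,0],[0.105,0.004,0],[0.105,0.004,0],[0.105,0.004,0]], "claw": [0,0,0,0,0,0,0,0,0,0,0,0]}}

```text
time_s: 24.8
position: [0.4884, -0.0097, 0.0383]
tool_rot: [[0.122, 0.993, -0.0], [0.993, -0.122, 0.0], [0.0, -0.001, -1.0]]
ft_force: [0.1, 0.4, 0.4]
grip_width: -0.0001
gripper_force: 0.0
```

```bash
python3 -c "
from h import *
pol();groove()"
```

```text
t24.8 r 58.3 th 174.8 yaw 83.0 (th-90=84.8) z 38.3 q6 -8 Frad -0.1 Ftan -0.4 Fz 0.4
side [(-157.5, 7), (-152.5, 11)]
```

Call:
{"name": "arm_command", "arguments": {"turn": [[0,0,1],[0,0,1],[0,0,1],[0,0,1],[0,0,1],[0,0,1],[0,0,1],[0,0,1],[0,0,1],[0,0,1],[0,0,1],[0,0,1]], "xyz": [[0.105,-0.025,0],[0.105,0.004,0],[0.105,0.004,0],[0.105,0.004,0],[0.105,0.004,0],[0.105,0.004,0],[0.105,0.004,0],[0.105,0.004,0],[0.105,0.004,0],[0.105,0.004,0],[0.105,0.004,0],[0.105,0.004,0]], "claw": [0,0,0,0,0,0,0,0,0,0,0,0]}}

```text
time_s: 26.05
position: [0.523, 0.0388, 0.0383]
tool_rot: [[0.92, 0.393, -0.0], [0.393, -0.92, 0.0], [-0.0, -0.0, -1.0]]
ft_force: [0.2, -0.1, -0.2]
grip_width: -0.0001
gripper_force: 0.0
```

Call:
{"name": "arm_command", "arguments": {"turn": [[0,0,1],[0,0,1],[0,0,1],[0,0,1],[0,0,1],[0,0,1],[0,0,1],[0,0,1],[0,0,0],[0,0,0],[0,0,0]], "xyz": [[0.105,0.004,0],[0.105,0.004,0],[0.105,0.004,0],[0.105,0.004,0],[0.105,0.004,0],[0.105,0.004,0],[0.105,0.004,0],[0.105,0.004,0],[0,0.06,0],[0,0.05,0],[0,0,0]], "claw": [0,0,0,0,0,0,0,0,0,0,0]}}

```text
time_s: 27.15
position: [0.5622, 0.0361, 0.0383]
tool_rot: [[0.958, -0.286, -0.0], [-0.286, -0.958, 0.0], [-0.0, -0.0, -1.0]]
ft_force: [0.3, 0.8, -1.1]
grip_width: -0.0001
gripper_force: 0.6
```

```bash
python3 -c "
from h import *
pol();groove()"
```

```text
t27.1 r 53.5 th 72.9 yaw -16.6 (th-90=-17.1) z 38.3 q6 98 Frad 0.9 Ftan -0.1 Fz -1.1
side [(-157.5, 7), (-152.5, 11)]
```

Call:
{"name": "arm_command", "arguments": {"turn": [[0,0,0],[0,0,-1],[0,0,-1],[0,0,-1],[0,0,-1],[0,0,-1],[0,0,-1],[0,0,-1],[0,0,-1],[0,0,-1],[0,0,-1],[0,0,-1]], "xyz": [[0,0.03,0],[-0.09,0.005,0],[-0.09,0.005,0],[-0.09,0.005,0],[-0.09,0.005,0],[-0.09,0.005,0],[-0.09,0.005,0],[-0.09,0.005,0],[-0.09,0.005,0],[-0.09,0.005,0],[-0.09,0.005,0],[-0.09,0.005,0]], "claw": [0,0,0,0,0,0,0,0,0,0,0,0]}}

```text
time_s: 28.4
position: [0.5141, 0.0262, 0.0383]
tool_rot: [[0.781, 0.624, -0.002], [0.624, -0.781, 0.001], [-0.001, -0.002, -1.0]]
ft_force: [-4.7, 7.2, 4.2]
grip_width: -0.0006
gripper_force: 4.5
```

```bash
python3 -c "
from h import *
pol();groove()"
```

```text
t28.4 r 52.4 th 128.2 yaw 38.6 (th-90=38.2) z 38.3 q6 41 Frad 8.6 Ftan -0.7 Fz 4.2
side [(-97.5, 7), (-92.5, 10), (-87.5, 3)]
```

Call:
{"name": "arm_command", "arguments": {"turn": [[0,0,-1],[0,0,-1],[0,0,-1],[0,0,-1],[0,0,-1],[0,0,-1],[0,0,-1],[0,0,-1],[0,0,-1],[0,0,-1],[0,0,-1]], "xyz": [[-0.09,0.01,0],[-0.09,0.006,0],[-0.09,0.006,0],[-0.09,0.006,0],[-0.09,0.006,0],[-0.09,0.006,0],[-0.09,0.006,0],[-0.09,0.006,0],[-0.09,0.006,0],[-0.09,0.006,0],[-0.09,0.006,0]], "claw": [0,0,0,0,0,0,0,0,0,0,0]}}

```text
time_s: 29.55
position: [0.4944, -0.0183, 0.0379]
tool_rot: [[-0.063, 0.998, -0.006], [0.998, 0.063, 0.001], [0.002, -0.006, -1.0]]
ft_force: [-7.4, 1.7, 3.0]
grip_width: 0.0
gripper_force: 3.9
```

```bash
python3 -c "
from h import *
pol();groove()"
```

```text
t29.6 r 52.2 th -176.3 yaw 93.6 (th-90=-266.3) z 37.9 q6 -19 Frad 7.3 Ftan -2.1 Fz 3.0
side [(-37.5, 4), (-32.5, 9), (-27.5, 3)]
```

Call:
{"name": "arm_command", "arguments": {"turn": [[0,0,-1],[0,0,-1],[0,0,0],[0,0,0],[0,0,0],[0,0,0],[0,0,0],[0,0,0],[0,0,0]], "xyz": [[-0.09,0.006,0],[-0.09,0.006,0],[0,0,0],[0,-0.1,0],[0,-0.2,0],[0,0,-0.3],[0,0,-0.8],[0,-0.5,-0.8],[0,-0.5,0]], "claw": [0,0,0,0,0,0,0,0,0]}}

```text
time_s: 30.5
position: [0.4362, -0.0435, 0.1372]
tool_rot: [[-0.232, 0.973, 0.008], [0.973, 0.232, -0.003], [-0.005, 0.007, -1.0]]
ft_force: [-0.1, 0.0, -0.8]
grip_width: -0.0001
gripper_force: 0.0
```

Call:
{"name": "arm_command", "arguments": {"turn": [[0,0,0],[0,0,0],[0,0,0],[0,0,0],[0,0,0]], "xyz": [[0,-0.6,-0.5],[0,-0.6,-0.5],[0,-0.3,0],[0,0,0],[0,0,0]], "claw": [0,0,0,0,0]}}

```text
time_s: 31.0
position: [0.3622, -0.0601, 0.1833]
tool_rot: [[-0.23, 0.973, 0.001], [0.973, 0.23, -0.0], [-0.0, 0.0, -1.0]]
ft_force: [-0.2, -0.4, -0.0]
grip_width: -0.0001
gripper_force: 0.0
```

Run:
```python
from h import *
pol();groove()
p=cv2.imread("pics/side_l.png"); t,_=imaging.get_image("top")
cv2.imwrite("pics/end.png",np.hstack([cv2.resize(p[250:350,320:450],(400,308),interpolation=cv2.INTER_CUBIC),cv2.resize(t[180:310,280:450],(400,308),interpolation=cv2.INTER_CUBIC)]))
```

```text
t31.0 r 189.7 th -166.3 yaw 103.3 (th-90=-256.3) z 183.3 q6 -41 Frad 0.3 Ftan 0.4 Fz -0.0
side [(-22.5, 9), (-17.5, 8)]
```

View pics/end.png

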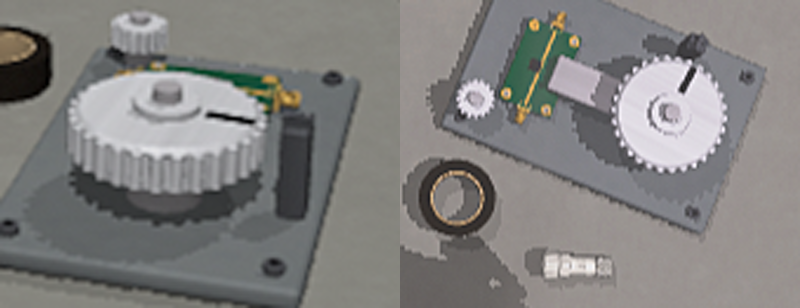

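The groove (about (688,80) in the right half) points straight at the post (693,45), measured at -20° against the post's -21°. The thumbscrew, tape and adaptor are where they were, and the hand is clear.

```bash
python3 -c "
from rig import env
print(env.close_job())"
```

```text
the job is handed in; nothing more can be done
None
```

I stroked the collar round past the first arrival to the second and left the groove lined up with the post (about 1° off in the side view). The thumbscrew, adaptor and tape look unmoved, the hand is clear, and I handed the job in at about 31 s; it gave no verdict.

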